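Prop open a sprung guard flap and switch the push-and-turn selector beneath it

ROBOT

A 6-joint arm with a two-finger parallel gripper is mounted at the origin on the work surface; the furniture and walls round the work are solid. World frame = base frame: x ahead of the robot, y to its left, z up, the work surface at z = 0. Lengths are in m, angles in degrees, forces in N, time in s.
With the tool pointing down it reaches from about 0.25 to 0.725 m from the base axis. Payload 9.7 kg.
Tool frame: the origin (TCP) lies at the centre of the arm's flange, where the gripper is bolted on; the fingertips stand bot.tips_ahead ahead of it and the grasp point (between the pads) lies 155 mm ahead of it (bot.tips_ahead is the distance from the TCP to the fingertips, in m); z points along the fingers, y is the line along which they close (so a half turn about z gives the same grasp; the last joint's range is limited). The gripper opens to 85 mm and grips with 20 to 120 N. Pads are 22 mm wide; open, the fingers measure 114 mm over their backs; the gripper's body (76 mm by 85 mm) begins 54 mm behind the grasp point. The pads swing forward as they close: fully open they stand 13 mm farther back than shut.
Start: joints at [-72.938, 4.979, 10.078, 95.1, 0, 90], TCP at [0.161, -0.526, 0.405] pointing down, gripper open.
Joint ranges: [-179.16, 179.16], [-48.56, 103.87], [-65.8, 70.77], [-126.05, 130.52], [-82.76, 87.17], [-180, 180]. Speed limits (degrees/s): [127.2, 127.2, 147.25, 180, 180, 180].

INTERFACE

Orientations are given as [roll, pitch, yaw] about the fixed x, y, z axes, in that order (R = Rz(yaw) Ry(pitch) Rx(roll)).
In Python, from workcell import bot gives the robot as it stands.
- The arm moves only by the tool drive_tool, never from a script. Its argument "plan" is a list of rows, each an object of numbers: "dx", "dy", "dz": the shift along the tool's x, y, z in m; "roll": the turn about the tool's z in rad; "hand": the finger opening in m, from 0 to 0.0854. In form: [{"dx": .., "dy": .., "dz": .., "roll": .., "hand": ..}, ...]. A call has 1 to 20 rows; each row is the pose to reach, as a shift and turn from the pose commanded when the call began, along the tool's axes at that moment; what a row does not reach only later rows make up. A row lasts 1/12 s, in which the tool goes at most 41.7 mm and 7.16 degrees, less where a joint would pass 70% of its speed; a pose out of reach is approached as far as the arm can. A call with a gripper value outside its range is refused whole. The fingers move at their own pace and stop on an object; "force" is the grip in N (left out, the last holds). Time passes only in rows, so rows that repeat a pose let the fingers close. It gives the time, the measured TCP pose, the force and the opening at its end, in the units of the state.
- bot.get_obs(): the state, without advancing time (a new reading comes with each control period).
- bot.camera(name): name is "scene" or "top"; returns a dict with "frame" (400x640x3 uint8, red, green, blue), "z_map" (400x640 float32, m along the optical axis (not along the pixel's ray), 0 where there is no reading), "mtx" (3x3 intrinsics, pixels), "R" (3x3) and "t" (3): a world point X has camera coordinates R X + t. Camera axes: x right, y down, z forward; pixel columns grow to the right and rows downward; lengths in m; the calibration is good to about 2 mm. A picture is of the moment at which its call begins.
- bot.job_done(): hands the job in, once; it reports no verdict.
The state is a dict: "time": time; "q": joint angles; "qd": joint speeds; "joint_efforts": joint torques, N m; "ee_pos": TCP position; "tcp_rot": TCP orientation; "wrist_force": force on the tool from outside, world axes, zero at the start; "torque": the same for the moment, N m; "opening": finger opening in m.
Only numpy, scipy, OpenCV 4.12 (cv2) and the standard library are available. Lean on these libraries where they do the work, as an engineer would, in place of code of your own. Each camera call takes 0.05 s, during which the arm holds its last target. There are 200 camera calls.

TASK

The selector knob on the grey control box sits under an aluminium guard flap that is sprung shut: lift the flap by its front tab with the iron press weight and stand the weight upright on the box's raised deck, right in front of the hinge, so that it props the flap open nearly upright. Then push the knob down just hard enough to free it, well short of the bottom of its travel, and keep it pushed like that while you turn it clockwise to its other stop; let it spring back up there. Do not force the flap, leave it propped, and leave the stamp, the tape and the spool where they are.

Things in the scene. Friction and masses are not known exactly. Their poses are not given: they have to be found in the camera images.
- weight_mid (a point): Loose iron press weight (0.6 to 0.86 kg) with a brass knob. Block 44 (its x) x 60 (its y) x 40 high; the round brass knob on it, 22 across, from 40 to 70 above the underside, is where to grip. This point: on the vertical centre line, 35 above the underside (5 below the block's top). z up.
- hinge_mid (a point): Middle of the flap's hinge line: 50 behind the box's centre, 74 above the bench. Axes as the box, y along the hinge. The aluminium flap is a plate 244 wide, 4 thick; shut, its underside lies flat at hinge height and reaches 105 forward, to the box's front face; only its tab reaches farther.
- flap_tab (a point): Front end of the flap's tab, at the underside, mid-width. The tab is a flat tongue, 70 wide (y), 4 thick, that sticks out 25 beyond the box's front when shut (its end is 130 from the hinge line), 74 above the bench, at y = +75 of the box, in front of the deck. Moves with the flap.
- deck_spot (a point): Where the weight belongs: point on the deck's top, 33.5 in front of the hinge line, at y = +75 of the box. With the weight centred here and its 44 side along the hinge (60 side square to it), its far face is 3.5 from the hinge line and holds the flap at about 1.5 rad. Axes as the box.
- knob_axis (a point): Point on the well's floor, on the knob's axis (72 in front of the hinge line, y = -60 of the box); axes as the box. Knob cap: black disc 54 across, 5 thick, on it a bar grip 44 long, 12 wide, 16 high. The cap is loose: it starts 0 to 8 up its shaft, unread, and slides down it at 1.5 N before it pushes the shaft. Fully down on the shaft, the disc's top is 21 above this point, the bar's top 37.
- flap (a joint): Flap angle, rad: 0 shut (flat), 1.57 upright, 1.9 at its rear stop. A spring shuts it from every angle (0.03 N m when shut, 0.08 upright; the flap weighs 0.12 kg), so it takes 1 to 2 N at the tab. It may not be pressed with more than 20 N.
- knob_push (a joint): How far the knob's shaft is pushed down, m: 0 up, 0.010 bottom. Its spring: 3 N to start, plus 3 N per mm. While up it is locked against turning; pushed 4 mm (15 N) or more it turns freely; keep it so until it has turned (turned on with less than 3.5 mm it is being forced). It may not be pushed more than 5.5 mm (19.5 N).
- knob (a joint): Knob angle, rad, growing clockwise from above. Starts in the first notch near 0 (0.06 play); the other notch is at 0.9, with a stop at 0.96; the knob can rise there, from 0.84 on. At 0 the bar lies turned 0.45 counter-clockwise from the box's x axis (seen from above), at 0.9 it lies 0.45 clockwise from it.
- rubber_stamp: Bystander: rubber stamp with a wooden handle, 22 x 50 x 67 high; origin at the centre of its underside.
- linen_tape: Bystander: roll of linen tape, 66 across, 20 high; origin at the centre of its underside.
- thread_spool: Bystander: wooden thread spool, 33 across, 42 high; origin at the centre of its underside.
- press_weight: The same iron weight; origin at the centre of its underside.
- control_box: Fixed grey box, 110 deep (x) x 250 wide (y). Origin: centre of the underside. x points from its front to its rear (hinge side), y left, z up. Left part (y +10 to +125): flat raised deck, top at 74. Right part (y -119 to +10): sunken control well, floor at 25, a thin wall behind and at its right (top at 74) and a low sill in front (top at 44). Front open above that.
Not all that is in view belongs to the job. Of the things like the press_weight, leave any that is blue; of the rest the larger one is meant.

How it is judged:
By the outcome, as a careful person would: the job done as asked, in the order asked, and still so for the second after the job is handed in, with the robot touching nothing.
It also fails if it takes over 72 s, if anything falls off the work surface, if the arm or the gripper's body presses on something with over 40 N, if the wrist force passes 120 N, or if a joint passes its speed limit or range.

## Working session

There is one attempt and no reset: what is moved stays moved. The work goes in short steps, Python scripts to look and compute and a tool call to move; the robot and the scene stay as the last step left them, time stands still between calls to the robot, and variables do not carry over. Pictures are saved under pics/ and viewed, on a budget of 10 in all, crops included, one or two more only if the job needs it, and the job is handed in when it is done.

Besides the shell and the picture viewer there is one more tool, called after "Call:" as name(argument=value, ...) on one line, values as JSON. drive_tool: Moves the arm, as the interface text tells. Its arguments: {"type":"object","properties":{"plan":{"type":"array","items":{"type":"object","properties":{"dx":{"type":"number"},"dy":{"type":"number"},"dz":{"type":"number"},"roll":{"type":"number"},"hand":{"type":"number"}}}},"force":{"type":"number"}},"required":["plan"]}

```bash
mkdir -p pics; ls
python3 - <<'E'
from workcell import bot
import cv2,numpy as np
print(bot.get_obs(), bot.tips_ahead)
ims=[]
for n in("scene","top"):
    c=bot.camera(n); np.savez(f"pics/{n}0.npz",**c); print(n,c["mtx"],c["R"],c["t"]); ims.append(c["frame"][:,:,::-1])
cv2.imwrite("pics/a.png",cv2.resize(np.vstack(ims),(640,800))[:, :][:800])
cv2.imwrite("pics/scene0.png",ims[0]);cv2.imwrite("pics/top0.png",ims[1])
E
```

```text
pics
{'time': 0.0, 'q': array([-7.29385084e+01,  5.01141488e+00,  1.00329889e+01,  9.51005447e+01,
       -2.54334951e-04,  8.99978791e+01]), 'qd': array([-0.00815656, -0.007914  ,  0.11415049,  0.01132337, -0.09415214,
       -0.01790503]), 'joint_efforts': array([-1.37485171e-03, -5.20385563e+01,  4.64808011e+01,  1.61876151e-02,
       -9.97451662e-05,  1.99488460e-05]), 'ee_pos': array([ 0.1613665 , -0.52578884,  0.40396677]), 'tcp_rot': array([-1.79921029e+02,  2.51411523e-04,  1.70636129e+01]), 'wrist_force': array([-0.00677684,  0.16272774, -0.13820217]), 'torque': array([ 0.0087639 , -0.00385307,  0.04988262]), 'opening': 0.08535385733017666} 0.1734
scene [[405.12906364   0.         322.5583407 ]
 [  0.         405.12906364 197.53028055]
 [  0.           0.           1.        ]] [[-0.75405806 -0.65642597 -0.02239173]
 [-0.33527647  0.41401093 -0.84627693]
 [ 0.56478857 -0.63063452 -0.53227246]] [0.31363447 0.22613849 0.79551622]
top [[426.92673189   0.         321.93862446]
 [  0.         426.92673189 201.67154351]
 [  0.           0.           1.        ]] [[ 0.01193136 -0.99976133 -0.01830087]
 [-0.98723247 -0.0088706  -0.15903889]
 [ 0.15883859  0.01996477 -0.98710269]] [-0.0352395   0.43502963  1.1624389 ]
```

View pics/scene0.png

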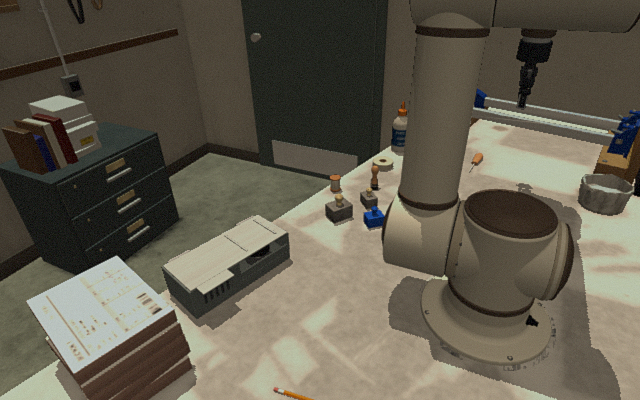

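View pics/top0.png

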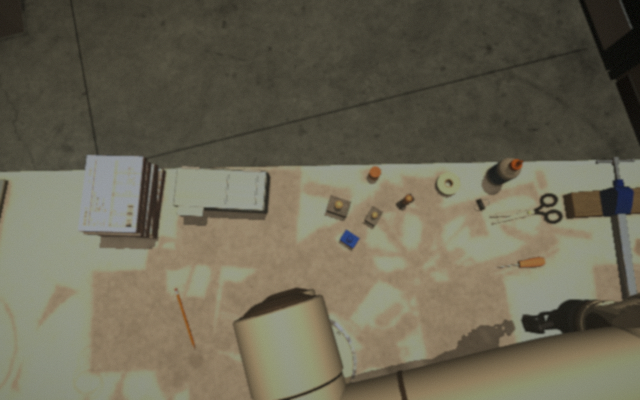

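Top view: the candidates for the weight are grey (338,207), grey (373,216) and blue (348,240). The larger grey one at (338,207) fits: it is not blue and it is bigger than the other grey one. The box is at (173–268,170–213), with the tab at (190,212). Next I measure and confirm with a crop.

```bash
cat > h.py <<'E'
import numpy as np,cv2
def cloud(c):
    z=c["z_map"];v,u=np.indices(z.shape);K=c["mtx"]
    p=np.stack([(u-K[0,2])/K[0,0]*z,(v-K[1,2])/K[1,1]*z,z],-1)
    w=(p-c["t"])@c["R"]; w[z==0]=np.nan; return w
def ray(c,uv,h):
    uv=np.atleast_2d(uv).astype(float);K=c["mtx"]
    d=np.c_[(uv-K[[0,1],[2,2]])/K[[0,1],[0,1]],np.ones(len(uv))]@c["R"]
    o=-c["R"].T@c["t"]; return o+d*((h-o[2])/d[:,2])[:,None]
def proj(c,X):
    p=np.atleast_2d(X)@c["R"].T+c["t"];q=p@c["mtx"].T;return q[:,:2]/q[:,2:]
E
python3 - <<'E'
from h import *
np.set_printoptions(precision=4,suppress=True)
for n in("top","scene"):
    c=np.load(f"pics/{n}0.npz");w=cloud(c)
    ok=(w[...,0]>.15)&(w[...,0]<.75)&(w[...,1]>-.45)&(w[...,1]<.5)
    for lo,hi in((.012,.03),(.03,.05),(.05,.066),(.066,.095)):
        m=(ok&(w[...,2]>lo)&(w[...,2]<hi)).astype(np.uint8)
        k,l,s,ce=cv2.connectedComponentsWithStats(m)
        for i in range(1,k):
            if s[i,4]>=12:
                P=w[l==i];r=cv2.minAreaRect(P[:,:2].astype(np.float32)*1000)
                print(n,lo,s[i],np.median(P,0),"rect",np.round(r[0],1),np.round(r[1],1),round(r[2],1))
t=np.load("pics/top0.npz")["frame"][:,:,::-1];s=np.load("pics/scene0.npz")["frame"][:,:,::-1]
a=cv2.resize(t[160:260,310:430],(480,400),interpolation=3);b=cv2.resize(t[155:225,160:280],(480,280),interpolation=3)
d=cv2.resize(s[205:320,155:300],(320,254),interpolation=3);e=cv2.resize(s[150:240,310:400],(320,320),interpolation=3)
cv2.imwrite("pics/crop1.png",cv2.resize(np.hstack([np.vstack([a,b]),np.vstack([d,e,np.zeros((106,320,3),np.uint8)])]),(800,600)))
E
```

```text
top 0.012 [156 169   8  58 154] [0.4593 0.4363 0.0221] rect [447.2 437.8] [  9.  165.9] 87.6
top 0.012 [436 172  24  23 398] [ 0.4947 -0.3866  0.0204] rect [ 495.3 -387. ] [64.3 65.2] 84.7
top 0.012 [252 176  18  37  57] [0.4387 0.1263 0.021 ] rect [452.1 128.8] [ 37.  114.3] 66.6
top 0.012 [396 198  11  11  47] [ 0.4368 -0.2552  0.0151] rect [ 436.4 -254.9] [19.7 23.9] 34.2
top 0.012 [368 206  14   9  34] [ 0.4111 -0.1797  0.0286] rect [ 414.2 -178. ] [23.2 36.5] 0.6
top 0.012 [212 210  17   1  17] [0.4113 0.2593 0.0191] rect [411.1 259. ] [48.9  0.8] 87.8
top 0.012 [233 211  13   1  13] [0.4087 0.204  0.0201] rect [408.7 204.7] [37.4  0.7] 88.4
top 0.012 [364 216  16  10  61] [ 0.3856 -0.1682  0.0282] rect [ 391.1 -169.5] [34.2 28.3] 60.7
top 0.012 [343 236  13  12  47] [ 0.3236 -0.1041  0.0286] rect [ 325.1 -105.1] [36.7 18.1] 56.7
top 0.03 [369 166  12  12 112] [ 0.5217 -0.1777  0.0426] rect [ 521.4 -177.3] [31.4 31.3] 29.2
top 0.03 [149 168  13  70 210] [0.4369 0.4381 0.0364] rect [430.5 438.7] [ 15.7 199. ] 87.0
top 0.03 [266 174   3  17  19] [0.4882 0.1239 0.0378] rect [488.7 
[... 3488 characters left out ...]
.0582] rect [418.2 130.5] [24.8  5.5] 10.0
scene 0.05 [251 245  19  12 107] [0.4239 0.1923 0.0533] rect [424.4 191.8] [46.7 17.9] 83.4
scene 0.05 [231 266   9   9  46] [0.4137 0.2695 0.0594] rect [413.8 271.5] [22.3  4.3] 87.4
scene 0.05 [163 272  40  30 191] [0.4368 0.3717 0.0577] rect [467.6 371.6] [109.4  22.8] 10.0
scene 0.05 [152 340  37  33 164] [0.3365 0.4737 0.0569] rect [335.  466.6] [10.5 66.3] 2.1
scene 0.066 [335 194   8   5  26] [ 0.4238 -0.074   0.0686] rect [425.1 -74.9] [13.7 18.5] 80.6
scene 0.066 [ 161  214  128   83 4416] [0.4563 0.2796 0.0793] rect [455.1 248.6] [251.  136.8] 88.1
scene 0.066 [147 332  40  35 513] [0.3324 0.47   0.0807] rect [332.8 468.9] [62.2  4.9] 87.5
```

View pics/crop1.png

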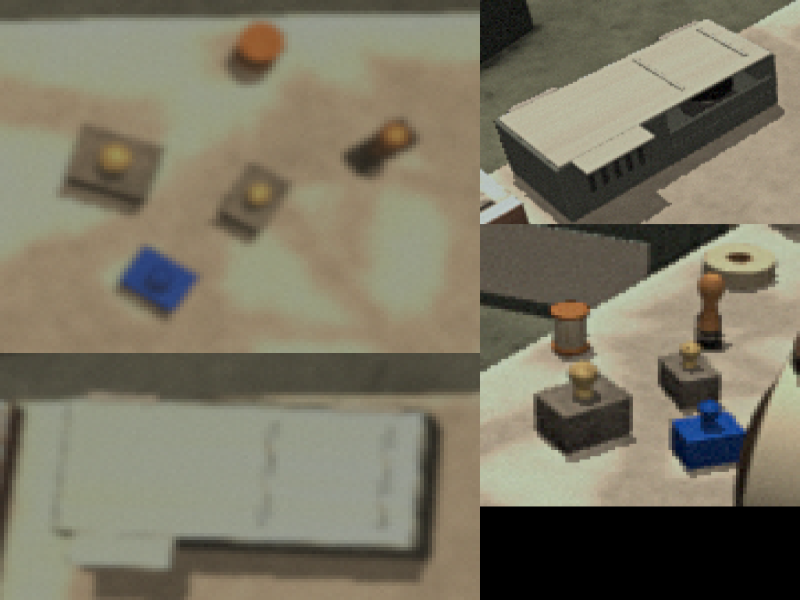

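The crop confirms it: the large grey block with the brass knob measures 60 x 45 x 40, centred near (424.8, -74.8), with its long side at about 72°. The smaller grey one (33 x 45) and the blue one stay. First move: above the weight.

Call:
drive_tool(plan=[{"dx":0.384,"dy":-0.354,"dz":0.1,"roll":-0.959,"hand":0.05},{"dx":0.384,"dy":-0.354,"dz":0.1,"roll":-0.959,"hand":0.05},{"dx":0.384,"dy":-0.354,"dz":0.1,"roll":-0.959,"hand":0.05},{"dx":0.384,"dy":-0.354,"dz":0.1,"roll":-0.959,"hand":0.05},{"dx":0.384,"dy":-0.354,"dz":0.1,"roll":-0.959,"hand":0.05},{"dx":0.384,"dy":-0.354,"dz":0.1,"roll":-0.959,"hand":0.05},{"dx":0.384,"dy":-0.354,"dz":0.1,"roll":-0.959,"hand":0.05},{"dx":0.384,"dy":-0.354,"dz":0.1,"roll":-0.959,"hand":0.05},{"dx":0.384,"dy":-0.354,"dz":0.1,"roll":-0.959,"hand":0.05},{"dx":0.384,"dy":-0.354,"dz":0.1,"roll":-0.959,"hand":0.05},{"dx":0.384,"dy":-0.354,"dz":0.1,"roll":-0.959,"hand":0.05},{"dx":0.384,"dy":-0.354,"dz":0.1,"roll":-0.959,"hand":0.05},{"dx":0.384,"dy":-0.354,"dz":0.1,"roll":-0.959,"hand":0.05},{"dx":0.384,"dy":-0.354,"dz":0.1,"roll":-0.959,"hand":0.05},{"dx":0.384,"dy":-0.354,"dz":0.1,"roll":-0.959,"hand":0.05},{"dx":0.384,"dy":-0.354,"dz":0.1,"roll":-0.959,"hand":0.05},{"dx":0.384,"dy":-0.354,"dz":0.1,"roll":-0.959,"hand":0.05},{"dx":0.384,"dy":-0.354,"dz":0.1,"roll":-0.959,"hand":0.05}])

```text
time: 1.6
ee_pos: [0.4243, -0.0757, 0.305]
tcp_rot: [180.0, 0.0, 71.9]
wrist_force: [-1.3, -1.5, -0.5]
opening: 0.0499
```

```bash
cat >> h.py <<'E'
def delta(o,goal,yaw):
    "tool-frame shift from the measured pose to TCP goal (m), roll to yaw (deg)"
    from scipy.spatial.transform import Rotation as R
    M=R.from_euler('xyz',o["tcp_rot"],degrees=True).as_matrix()
    r=(o["tcp_rot"][2]-yaw+180)%360-180
    return np.round(M.T@(np.array(goal)-o["ee_pos"]),4),round(np.deg2rad(r),4)
E
python3 - <<'E'
from h import *
from workcell import bot
np.set_printoptions(precision=4,suppress=True)
o=bot.get_obs();print({k:o[k] for k in("time","ee_pos","tcp_rot","q","opening")})
print(delta(o,[.4248,-.0748,.218],72))
# box refinement: in a box frame of yaw -2.3 take edge lines of the top surface
for n in("top","scene"):
    c=np.load(f"pics/{n}0.npz");w=cloud(c)
    m=(w[...,0]>.36)&(w[...,0]<.56)&(w[...,1]>.1)&(w[...,1]<.42)&(w[...,2]>.066)&(w[...,2]<.09)
    P=w[m];a=np.deg2rad(-2.3);C=np.array([.466,.249])
    q=(P[:,:2]-C)@np.array([[np.cos(a),-np.sin(a)],[np.sin(a),np.cos(a)]])*1000
    def edge(sel,ax,sgn,lo,hi):
        pts=[]
        for b in np.arange(lo,hi,6):
            s=q[sel&(q[:,1-ax]>=b)&(q[:,1-ax]<b+6)]
            if len(s)>2: pts.append((b+3,s[:,ax].max() if sgn>0 else s[:,ax].min()))
        pts=np.array(pts);f=np.polyfit(pts[:,0],pts[:,1],1);return round(np.median(pts[:,1]),1),round(np.rad2deg(np.arctan(f[0])),2)
    A=np.ones(len(q),bool)
    print(n,"rear",edge(A,0,1,-110,110),"front",edge(A,0,-1,-100,30),"tab",edge(A,0,-1,46,106),"left",edge(A,1,1,-40,40),"right",edge(A,1,-1,-40,40),"z",np.median(P[:,2]))
E
```

```text
{'time': 1.6, 'ee_pos': array([ 0.4243, -0.0757,  0.305 ]), 'tcp_rot': array([179.9743,   0.0024,  71.8989]), 'q': array([-10.1158, -12.2479, -17.2923,  84.9305,  -0.0059,  97.9853]), 'opening': 0.04994799714645132}
(array([0.001 , 0.0002, 0.087 ]), np.float64(-0.0018))
top rear (np.float64(54.2), np.float64(0.13)) front (np.float64(-54.9), np.float64(-0.35)) tab (np.float64(-79.1), np.float64(1.38)) left (np.float64(122.5), np.float64(-1.32)) right (np.float64(-123.9), np.float64(0.29)) z 0.07813141311120698
scene rear (np.float64(53.2), np.float64(-0.17)) front (np.float64(-54.2), np.float64(-0.23)) tab (np.float64(-78.9), np.float64(0.07)) left (np.float64(123.8), np.float64(-0.34)) right (np.float64(-121.4), np.float64(-0.61)) z 0.07930173330282816
```

Call:
drive_tool(plan=[{"dx":0.001,"dz":0.035,"hand":0.05},{"dx":0.001,"dz":0.065,"hand":0.05},{"dx":0.001,"dz":0.08,"hand":0.05},{"dx":0.001,"dz":0.087,"hand":0.05},{"dx":0.001,"dz":0.087,"hand":0.05},{"dx":0.001,"dz":0.087,"hand":0.015},{"dx":0.001,"dz":0.087,"hand":0.015},{"dx":0.001,"dz":0.087,"hand":0.015},{"dx":0.001,"dz":0.087,"hand":0.015},{"dx":0.001,"dz":0.087,"hand":0.015},{"dx":0.001,"dz":0.087,"hand":0.015},{"dx":0.001,"dz":0.087,"hand":0.015}], force=60)

```text
invalid input at $.plan[0]: expected keys dx, dy, dz, roll, hand
```

Call:
drive_tool(plan=[{"dx":0.001,"dy":0,"roll":0,"dz":0.035,"hand":0.05},{"dx":0.001,"dy":0,"roll":0,"dz":0.065,"hand":0.05},{"dx":0.001,"dy":0,"roll":0,"dz":0.08,"hand":0.05},{"dx":0.001,"dy":0,"roll":0,"dz":0.087,"hand":0.05},{"dx":0.001,"dy":0,"roll":0,"dz":0.087,"hand":0.05},{"dx":0.001,"dy":0,"roll":0,"dz":0.087,"hand":0.015},{"dx":0.001,"dy":0,"roll":0,"dz":0.087,"hand":0.015},{"dx":0.001,"dy":0,"roll":0,"dz":0.087,"hand":0.015},{"dx":0.001,"dy":0,"roll":0,"dz":0.087,"hand":0.015},{"dx":0.001,"dy":0,"roll":0,"dz":0.087,"hand":0.015},{"dx":0.001,"dy":0,"roll":0,"dz":0.087,"hand":0.015},{"dx":0.001,"dy":0,"roll":0,"dz":0.087,"hand":0.015}], force=60)

```text
time: 2.6
ee_pos: [0.4257, -0.0741, 0.2194]
tcp_rot: [179.8, 0.0, 72.0]
wrist_force: [2.8, -3.1, 7.0]
opening: 0.0186
```

Call:
drive_tool(plan=[{"dx":0,"dy":0,"roll":0,"dz":-0.015,"hand":0.015},{"dx":0,"dy":0,"roll":0,"dz":-0.04,"hand":0.015},{"dx":0,"dy":0,"roll":0,"dz":-0.08,"hand":0.015},{"dx":0,"dy":0,"roll":0,"dz":-0.12,"hand":0.015},{"dx":0,"dy":0,"roll":0,"dz":-0.12,"hand":0.015},{"dx":0,"dy":0,"roll":0,"dz":-0.12,"hand":0.015},{"dx":0,"dy":0,"roll":0,"dz":-0.12,"hand":0.015}])

```text
time: 3.18
ee_pos: [0.4247, -0.0737, 0.3362]
tcp_rot: [-179.9, 0.0, 72.0]
wrist_force: [-0.6, 0.0, -7.3]
opening: 0.0181
```

Run:
```python
from h import *
from workcell import bot
np.set_printoptions(precision=4,suppress=True)
o=bot.get_obs();print({k:o[k] for k in("time","ee_pos","tcp_rot","q","opening","wrist_force","torque")})
def W(x,y): 
    a=np.deg2rad(-2.2);return .466+x*np.cos(a)-y*np.sin(a),.249+x*np.sin(a)+y*np.cos(a)
print(delta(o,[*W(-.125,.075),o["ee_pos"][2]],177.8))
for n in("scene","top"):
    c=bot.camera(n);np.savez(f"pics/{n}1.npz",**c)
c=np.load("pics/scene1.npz");w=cloud(c)
u=proj(c,[o["ee_pos"]-[0,0,.19]])[0].astype(int);print(u)
m=(np.linalg.norm(w[...,:2]-o["ee_pos"][:2],axis=-1)<.05)&(w[...,2]>.08)&(w[...,2]<.26)
z=w[m][:,2];print("lowest",np.sort(z)[[3,10]])
m2=m&(w[...,2]>z.min())&(w[...,2]<.155)
for lo in np.arange(.1,.2,.01):
    s=w[m&(abs(w[...,2]-lo)<.005)]
    if len(s): print(round(lo,3),len(s),np.median(s,0),np.ptp(s,0))
```

```text
{'time': 3.1833, 'ee_pos': array([ 0.4247, -0.0737,  0.3362]), 'tcp_rot': array([-179.8731,    0.0099,   72.0138]), 'q': array([ -9.8413, -12.0957, -13.7296,  88.4931,   0.0082,  98.1449]), 'opening': 0.01810048409851041, 'wrist_force': array([-0.5873,  0.016 , -7.3463]), 'torque': array([0.0538, 0.0287, 0.0002])}
(array([ 0.3578, -0.201 ,  0.0004]), np.float64(-1.8463))
[338 169]
lowest [0.1199 0.1208]
0.12 52 [ 0.4072 -0.0581  0.1229] [0.0556 0.0569 0.0064]
0.13 100 [ 0.4086 -0.054   0.1301] [0.0574 0.0566 0.01  ]
0.14 104 [ 0.407  -0.0599  0.1401] [0.0574 0.0556 0.0099]
0.15 99 [ 0.4081 -0.0551  0.1499] [0.0574 0.0572 0.0099]
0.16 182 [ 0.4161 -0.0664  0.1582] [0.0579 0.0654 0.0095]
0.17 37 [ 0.4136 -0.0683  0.1701] [0.0402 0.0211 0.0096]
0.18 61 [ 0.4149 -0.0661  0.1799] [0.0422 0.0157 0.0098]
0.19 57 [ 0.4142 -0.0674  0.1901] [0.0415 0.0202 0.0094]
```

Call:
drive_tool(plan=[{"dx":0.018,"dy":-0.01,"roll":-0.12,"dz":0,"hand":0.015},{"dx":0.044,"dy":-0.025,"roll":-0.24,"dz":0,"hand":0.015},{"dx":0.07,"dy":-0.04,"roll":-0.36,"dz":0,"hand":0.015},{"dx":0.096,"dy":-0.054,"roll":-0.48,"dz":0,"hand":0.015},{"dx":0.122,"dy":-0.069,"roll":-0.6,"dz":0,"hand":0.015},{"dx":0.148,"dy":-0.083,"roll":-0.72,"dz":0,"hand":0.015},{"dx":0.174,"dy":-0.098,"roll":-0.84,"dz":0,"hand":0.015},{"dx":0.2,"dy":-0.112,"roll":-0.96,"dz":0,"hand":0.015},{"dx":0.226,"dy":-0.127,"roll":-1.08,"dz":0,"hand":0.015},{"dx":0.252,"dy":-0.142,"roll":-1.2,"dz":0,"hand":0.015},{"dx":0.278,"dy":-0.156,"roll":-1.32,"dz":0,"hand":0.015},{"dx":0.304,"dy":-0.171,"roll":-1.44,"dz":0,"hand":0.015},{"dx":0.328,"dy":-0.184,"roll":-1.56,"dz":0,"hand":0.015},{"dx":0.345,"dy":-0.194,"roll":-1.68,"dz":0,"hand":0.015},{"dx":0.354,"dy":-0.199,"roll":-1.78,"dz":0,"hand":0.015},{"dx":0.358,"dy":-0.201,"roll":-1.846,"dz":0,"hand":0.015},{"dx":0.358,"dy":-0.201,"roll":-1.846,"dz":0,"hand":0.015},{"dx":0.358,"dy":-0.201,"roll":-1.846,"dz":0.02,"hand":0.015},{"dx":0.358,"dy":-0.201,"roll":-1.846,"dz":0.04,"hand":0.015}])

```text
time: 4.87
ee_pos: [0.3444, 0.3286, 0.2968]
tcp_rot: [-180.0, 0.0, 177.6]
wrist_force: [0.6, -1.4, -7.0]
opening: 0.0181
```

Call:
drive_tool(plan=[{"dx":0,"dy":0,"roll":0,"dz":0.02,"hand":0.015},{"dx":0,"dy":0,"roll":0,"dz":0.04,"hand":0.015},{"dx":0,"dy":0,"roll":0,"dz":0.055,"hand":0.015},{"dx":0,"dy":0,"roll":0,"dz":0.061,"hand":0.015},{"dx":0,"dy":0,"roll":0,"dz":0.061,"hand":0.015},{"dx":0,"dy":0,"roll":0,"dz":0.061,"hand":0.015}])

```text
time: 5.37
ee_pos: [0.3443, 0.3285, 0.2367]
tcp_rot: [-180.0, -0.0, 177.7]
wrist_force: [-0.2, 0.6, -5.4]
opening: 0.0178
```

Run:
```python
from h import *
from workcell import bot
np.set_printoptions(precision=4,suppress=True)
o=bot.get_obs();print({k:o[k] for k in("time","ee_pos","tcp_rot","q","opening","wrist_force","torque")})
a=np.deg2rad(-2.2);B=np.array([[np.cos(a),-np.sin(a)],[np.sin(a),np.cos(a)]])
print("tcp in box",(o["ee_pos"][:2]-[.466,.249])@B)
ims=[]
for n in("scene","top"):
    c=bot.camera(n);np.savez(f"pics/{n}2.npz",**c)
    w=cloud(c)
    P=w[(w[...,2]>.02)&(w[...,2]<.055)&(np.linalg.norm(w[...,:2]-o["ee_pos"][:2],axis=-1)<.04)]
    T=w[(w[...,2]>.056)&(w[...,2]<.064)&(np.linalg.norm(w[...,:2]-o["ee_pos"][:2],axis=-1)<.05)]
    for Q in(P,T):
        if len(Q)>10: 
            q=(Q[:,:2]-[.466,.249])@B; print(n,len(q),np.percentile(q,[2,98],axis=0),Q[:,2].min(),Q[:,2].max())
    u=proj(c,[o["ee_pos"]-[0,0,.15]])[0].astype(int)
    f=c["frame"][max(0,u[1]-70):u[1]+70,max(0,u[0]-80):u[0]+80,::-1];ims.append(cv2.resize(f,(400,350),interpolation=3))
cv2.imwrite("pics/c2.png",np.hstack(ims))
```

```text
{'time': 5.3667, 'ee_pos': array([0.3443, 0.3285, 0.2367]), 'tcp_rot': array([-179.9681,   -0.0286,  177.6959]), 'q': array([ 43.6533,  -5.0293, -18.5178,  76.5543,  -0.0017,  45.9574]), 'opening': 0.01784345646272765, 'wrist_force': array([-0.1968,  0.6266, -5.374 ]), 'torque': array([ 0.0423, -0.0351,  0.0531])}
tcp in box [-0.1246  0.0748]
scene 459 [[-0.1528  0.0543]
 [-0.0971  0.0969]] 0.02002448428300173 0.05499375910683786
scene 348 [[-0.1516  0.0535]
 [-0.0959  0.0962]] 0.056058526855128916 0.06383180123729236
top 61 [[-0.1533  0.0532]
 [-0.0939  0.0908]] 0.021224496255580063 0.05495892880595236
top 131 [[-0.1524  0.0552]
 [-0.0945  0.0957]] 0.05608287970017965 0.06313491151267002
```

View pics/c2.png

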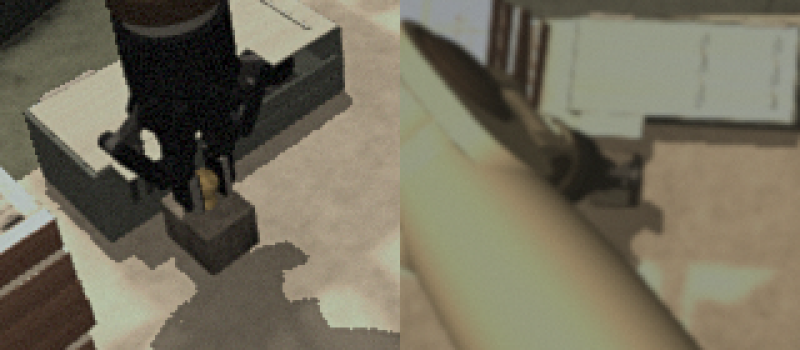

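The weight is held straight and square in front of the tab; its far face is about 15 mm short of the tab's end. Now under the tab and up.

Call:
drive_tool(plan=[{"dx":-0.008,"dy":0,"roll":0,"dz":0,"hand":0.015},{"dx":-0.016,"dy":0,"roll":0,"dz":0,"hand":0.015},{"dx":-0.024,"dy":0,"roll":0,"dz":0,"hand":0.015},{"dx":-0.0296,"dy":0,"roll":0,"dz":0,"hand":0.015},{"dx":-0.0296,"dy":0,"roll":0,"dz":0,"hand":0.015},{"dx":-0.0296,"dy":0,"roll":0,"dz":-0.006,"hand":0.015},{"dx":-0.0296,"dy":0,"roll":0,"dz":-0.011,"hand":0.015},{"dx":-0.0296,"dy":0,"roll":0,"dz":-0.015,"hand":0.015},{"dx":-0.03,"dy":0,"roll":0,"dz":-0.022,"hand":0.015},{"dx":-0.031,"dy":0,"roll":0,"dz":-0.03,"hand":0.015},{"dx":-0.032,"dy":0,"roll":0,"dz":-0.037,"hand":0.015},{"dx":-0.032,"dy":0,"roll":0,"dz":-0.037,"hand":0.015},{"dx":-0.032,"dy":0,"roll":0,"dz":-0.037,"hand":0.015}])

```text
time: 6.55
ee_pos: [0.3764, 0.3278, 0.2743]
tcp_rot: [179.9, 0.0, 177.8]
wrist_force: [-0.5, 0.3, -8.3]
opening: 0.0182
```

```bash
cat >> h.py <<'E'
A_=np.deg2rad(-2.2);B_=np.array([[np.cos(A_),-np.sin(A_)],[np.sin(A_),np.cos(A_)]])
def tobox(w): 
    p=np.array(w,float).copy(); p[...,:2]=(p[...,:2]-[.466,.249])@B_; return p
def flapfit(c):
    "flap angle from plate points at box y -115..20 (clear of arm), robust line in x-z rel. hinge"
    b=tobox(cloud(c));x=b[...,0]-.05;z=b[...,2]-.074;r=np.hypot(x,z)
    m=(b[...,1]>-.115)&(b[...,1]<.01)&(z>.012)&(r<.14)&(x>-.13)&(x<.06)
    th=np.arctan2(z[m],-x[m]);
    return (np.round(np.percentile(th,[5,25,50,75,95]),3),m.sum(),r[m].max()) if m.sum()>20 else None
E
python3 - <<'E'
from h import *
from workcell import bot
np.set_printoptions(precision=4,suppress=True)
o=bot.get_obs();print({k:o[k] for k in("time","wrist_force","torque")},tobox(o["ee_pos"]))
c=bot.camera("scene");print(flapfit(c));print(flapfit(bot.camera("top")))
E
```

```text
{'time': 6.55, 'wrist_force': array([-0.5144,  0.3006, -8.2708]), 'torque': array([0.0799, 0.0726, 0.0272])} [-0.0925  0.0753  0.2743]
(array([0.223, 0.243, 0.256, 0.281, 0.338]), np.int64(658), np.float64(0.10623086778973469))
(array([0.196, 0.219, 0.239, 0.268, 0.356]), np.int64(1018), np.float64(0.1071352592306744))
```

Call:
drive_tool(plan=[{"dx":-0.0012,"dy":0,"roll":0,"dz":-0.0056,"hand":0.015},{"dx":-0.0027,"dy":0,"roll":0,"dz":-0.0112,"hand":0.015},{"dx":-0.0067,"dy":0,"roll":0,"dz":-0.022,"hand":0.015},{"dx":-0.0117,"dy":0,"roll":0,"dz":-0.0323,"hand":0.015},{"dx":-0.0177,"dy":0,"roll":0,"dz":-0.0421,"hand":0.015},{"dx":-0.0246,"dy":0,"roll":0,"dz":-0.0513,"hand":0.015},{"dx":-0.0325,"dy":0,"roll":0,"dz":-0.0597,"hand":0.015},{"dx":-0.0411,"dy":0,"roll":0,"dz":-0.0673,"hand":0.015},{"dx":-0.0505,"dy":0,"roll":0,"dz":-0.074,"hand":0.015},{"dx":-0.0604,"dy":0,"roll":0,"dz":-0.0797,"hand":0.015},{"dx":-0.0709,"dy":0,"roll":0,"dz":-0.0844,"hand":0.015},{"dx":-0.077,"dy":0,"roll":0,"dz":-0.0865,"hand":0.015},{"dx":-0.0818,"dy":0,"roll":0,"dz":-0.088,"hand":0.015},{"dx":-0.0818,"dy":0,"roll":0,"dz":-0.088,"hand":0.015},{"dx":-0.0818,"dy":0,"roll":0,"dz":-0.088,"hand":0.015}])

```text
time: 7.9
ee_pos: [0.458, 0.3244, 0.3615]
tcp_rot: [-180.0, -0.0, 177.8]
wrist_force: [-1.0, 0.2, -7.8]
opening: 0.0181
```

Run:
```python
from h import *
from workcell import bot
np.set_printoptions(precision=4,suppress=True)
o=bot.get_obs();print({k:o[k] for k in("time","wrist_force","torque")},tobox(o["ee_pos"]))
c=bot.camera("scene");d=bot.camera("top");print(flapfit(c));print(flapfit(d))
np.savez("pics/scene3.npz",**c)
for e in(c,d):
    b=tobox(cloud(e));m=(b[...,1]>-.11)&(b[...,1]<.01)&(b[...,0]>-.02)&(b[...,0]<.06)&(b[...,2]>.09)&(b[...,2]<.24)
    for z in np.arange(.1,.19,.02):
        s=b[m&(abs(b[...,2]-z)<.006)]
        if len(s)>5: print(round(z-.074,3),len(s),np.percentile(s[:,0],[10,50,90])*1000-50)
ims=[]
for e in(c,d):
    u=proj(e,[o["ee_pos"]-[0,0,.17]])[0].astype(int)
    f=e["frame"][max(0,u[1]-90):u[1]+90,max(0,u[0]-100):u[0]+100,::-1];ims.append(cv2.resize(f,(400,360),interpolation=3))
cv2.imwrite("pics/c3.png",np.hstack(ims))
```

```text
{'time': 7.9, 'wrist_force': array([-1.0163,  0.1938, -7.8475]), 'torque': array([-0.0109,  0.1451, -0.0224])} [-0.0109  0.075   0.3615]
(array([1.309, 1.321, 1.333, 1.355, 1.422]), np.int64(1457), np.float64(0.10804815714558867))
(array([1.299, 1.315, 1.334, 1.361, 1.451]), np.int64(168), np.float64(0.10905528620146553))
0.026 164 [-6.7192 -5.0702 -3.8462]
0.046 169 [-12.5735 -10.6958  -8.86  ]
0.066 180 [-18.0766 -16.1963 -14.6653]
0.086 190 [-23.5881 -21.7794 -20.1158]
0.106 104 [-27.0914 -25.4671 -23.4095]
0.026 13 [-4.5686 -3.1598 -0.9498]
0.046 10 [-10.2976  -9.2142  -7.1516]
0.066 15 [-16.118  -14.0193 -12.8711]
0.086 13 [-21.632  -20.3848 -19.0234]
0.106 68 [-28.4609 -26.9823 -25.3409]
```

View pics/c3.png

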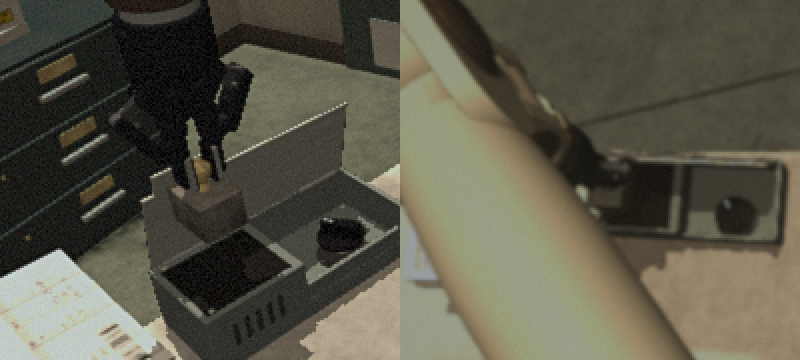

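The flap stands at about 1.30 rad, resting on the block's edge, and agrees with my hinge estimate within 1 mm. The deck and the knob (scene crop at (340,235)) are clear. Now past vertical and down to 20 mm above the deck.

Call:
drive_tool(plan=[{"dx":-0.006,"dy":0,"roll":0,"dz":-0.0012,"hand":0.015},{"dx":-0.011,"dy":0,"roll":0,"dz":-0.002,"hand":0.015},{"dx":-0.017,"dy":0,"roll":0,"dz":-0.0027,"hand":0.015},{"dx":-0.022,"dy":0,"roll":0,"dz":-0.003,"hand":0.015},{"dx":-0.027,"dy":0,"roll":0,"dz":-0.003,"hand":0.015},{"dx":-0.031,"dy":0,"roll":0,"dz":-0.002,"hand":0.015},{"dx":-0.033,"dy":0,"roll":0,"dz":0.0055,"hand":0.015},{"dx":-0.0335,"dy":0,"roll":0,"dz":0.012,"hand":0.015},{"dx":-0.034,"dy":0,"roll":0,"dz":0.0185,"hand":0.015},{"dx":-0.0345,"dy":0,"roll":0,"dz":0.0255,"hand":0.015},{"dx":-0.035,"dy":0,"roll":0,"dz":0.0325,"hand":0.015},{"dx":-0.0355,"dy":0,"roll":0,"dz":0.0375,"hand":0.015},{"dx":-0.0355,"dy":0,"roll":0,"dz":0.0425,"hand":0.015},{"dx":-0.0355,"dy":0,"roll":0,"dz":0.0465,"hand":0.015},{"dx":-0.0355,"dy":0,"roll":0,"dz":0.0505,"hand":0.015},{"dx":-0.0355,"dy":0,"roll":0,"dz":0.0505,"hand":0.015},{"dx":-0.0355,"dy":0,"roll":0,"dz":0.0505,"hand":0.015}])

```text
time: 9.42
ee_pos: [0.4934, 0.323, 0.3109]
tcp_rot: [-180.0, -0.0, 177.8]
wrist_force: [-2.7, -0.3, -8.9]
opening: 0.0179
```

```bash
cat >> h.py <<'E'
def look(bot,out=None):
    np.set_printoptions(precision=4,suppress=True)
    o=bot.get_obs();print({k:o[k] for k in("time","wrist_force","torque","opening")},tobox(o["ee_pos"]))
    c=bot.camera("scene");b=tobox(cloud(c));m=(b[...,1]>-.11)&(b[...,1]<.01)&(b[...,0]>-.02)&(b[...,0]<.1)&(b[...,2]>.09)&(b[...,2]<.19)
    s=b[m];f=np.polyfit(s[:,2]-.074,s[:,0]-.05,1) if len(s)>30 else [9,9]
    print("flap theta",round(np.pi/2+np.arctan(f[0]),3),"base x mm",round(f[1]*1000,1),len(s))
    d=b[(abs(b[...,1]-.075)<.03)&(abs(b[...,0]-.0)<.09)&(b[...,2]>.07)&(b[...,2]<.13)]
    if out:
        u=proj(c,[[.47,.27,.1]])[0].astype(int);f=c["frame"][u[1]-110:u[1]+80,u[0]-110:u[0]+110,::-1]
        cv2.imwrite(out,cv2.resize(f,(660,570),interpolation=3))
    return o,c,b
E
python3 - <<'E'
from h import *
from workcell import bot
look(bot,"pics/c4.png")
E
```

```text
{'time': 9.4167, 'wrist_force': array([-2.6993, -0.2699, -8.89  ]), 'torque': array([ 0.0245,  0.6767, -0.0305]), 'opening': 0.01793494785911838} [0.0245 0.075  0.3109]
flap theta 1.644 base x mm 1.5 1781
```

View pics/c4.png

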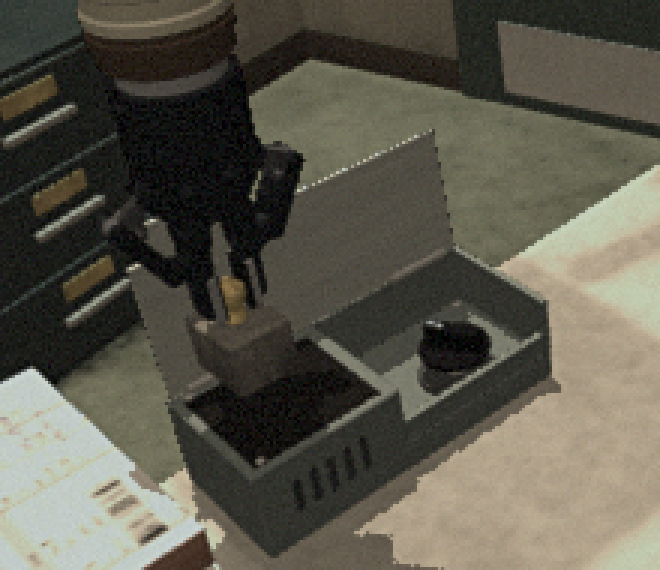

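```bash
cat >> h.py <<'E'
def tilt(b,zu):
    "front face of the weight: x as function of z (box frame); zu underside height"
    m=(abs(b[...,1]-.075)<.018)&(abs(b[...,0])<.08)&(b[...,2]>zu+.006)&(b[...,2]<zu+.035)
    s=b[m]; s=s[s[:,0]<np.median(s[:,0])+.006]
    f=np.polyfit(s[:,2],s[:,0],1);print("front face n",len(s),"tilt rad",round(f[0],3),"x at mid",round(np.polyval(f,zu+.02)*1000,1))
    m=(abs(b[...,1]-.075)<.035)&(abs(b[...,0])<.08)&(b[...,2]>zu+.036)&(b[...,2]<zu+.046)
    s=b[m];f=np.linalg.lstsq(np.c_[s[:,:2],np.ones(len(s))],s[:,2],rcond=None)[0];print("top n",len(s),"slopes",f[:2].round(3),"x",np.percentile(s[:,0],[1,99])*1000,"y",np.percentile(s[:,1],[1,99])*1000,"z",np.median(s[:,2]))
E
python3 - <<'E'
from h import *
from workcell import bot
o,c,b=look(bot);tilt(b,o["ee_pos"][2]-.217)
c3=np.load("pics/scene3.npz");print("before");tilt(tobox(cloud(c3)),.3615-.217)
E
```

```text
{'time': 9.4667, 'wrist_force': array([-2.8519,  0.5296, -8.1428]), 'torque': array([ 0.0189,  0.7408, -0.0002]), 'opening': 0.018174266853285506} [0.0246 0.075  0.311 ]
flap theta 1.647 base x mm 1.4 1779
front face n 219 tilt rad 0.065 x at mid -5.3
top n 351 slopes [0.004 0.001] x [-5.3895 58.5441] y [ 53.1818 108.4148] z 0.1337601081894167
before
front face n 239 tilt rad 0.001 x at mid -38.0
top n 375 slopes [ 0.037 -0.02 ] x [-38.8961  23.1404] y [ 53.9351 107.0219] z 0.1835152682872372
```

Call:
drive_tool(plan=[{"dx":0,"dy":0,"roll":0,"dz":0,"hand":0.01},{"dx":0,"dy":0,"roll":0,"dz":0,"hand":0.01},{"dx":-0.0015,"dy":0,"roll":0,"dz":0,"hand":0.01},{"dx":-0.003,"dy":0,"roll":0,"dz":0,"hand":0.01},{"dx":-0.0035,"dy":0,"roll":0,"dz":0.001,"hand":0.01},{"dx":-0.0035,"dy":0,"roll":0,"dz":0.002,"hand":0.01},{"dx":-0.0035,"dy":0,"roll":0,"dz":0.002,"hand":0.01}], force=110)

```text
time: 10.1
ee_pos: [0.4968, 0.3229, 0.3099]
tcp_rot: [180.0, -0.0, 177.8]
wrist_force: [-6.0, -0.7, -2.1]
opening: 0.0165
```

Run:
```python
from h import *
from workcell import bot
o,c,b=look(bot);tilt(b,o["ee_pos"][2]-.217)
```

```text
{'time': 10.1, 'wrist_force': array([-5.9811, -0.6577, -2.1149]), 'torque': array([-0.1819,  1.5202, -0.0564]), 'opening': 0.01646896584218985} [0.0279 0.075  0.3099]
flap theta 1.902 base x mm 1.1 1835
front face n 213 tilt rad 0.067 x at mid -1.6
top n 388 slopes [ 0.033 -0.033] x [-2.4178 74.7658] y [ 53.04   108.5868] z 0.13252011779837952
```

Call:
drive_tool(plan=[{"dx":0.0015,"dy":0,"roll":0,"dz":0,"hand":0.01},{"dx":0.002,"dy":0,"roll":0,"dz":0.002,"hand":0.01},{"dx":0.003,"dy":0,"roll":0,"dz":0.004,"hand":0.01},{"dx":0.004,"dy":0,"roll":0,"dz":0.006,"hand":0.01},{"dx":0.0055,"dy":0,"roll":0,"dz":0.0075,"hand":0.01},{"dx":0.007,"dy":0,"roll":0,"dz":0.009,"hand":0.01},{"dx":0.008,"dy":0,"roll":0,"dz":0.01,"hand":0.01},{"dx":0.008,"dy":0,"roll":0,"dz":0.01,"hand":0.01}])

```text
time: 10.82
ee_pos: [0.4889, 0.3232, 0.2989]
tcp_rot: [-180.0, -0.0, 177.8]
wrist_force: [-2.5, 0.3, -5.7]
opening: 0.0163
```

Run:
```python
from h import *
from workcell import bot
o,c,b=look(bot,"pics/c5.png");tilt(b,o["ee_pos"][2]-.217)
```

```text
{'time': 10.8167, 'wrist_force': array([-2.4638,  0.2574, -5.7052]), 'torque': array([ 0.0828,  0.6534, -0.0454]), 'opening': 0.016324267034714936} [0.02   0.0751 0.2989]
flap theta 1.59 base x mm 1.5 1684
front face n 206 tilt rad 0.019 x at mid -7.5
top n 350 slopes [ 0.036 -0.014] x [-8.3723 54.6192] y [ 52.9861 108.5558] z 0.1208681623183909
```

View pics/c5.png

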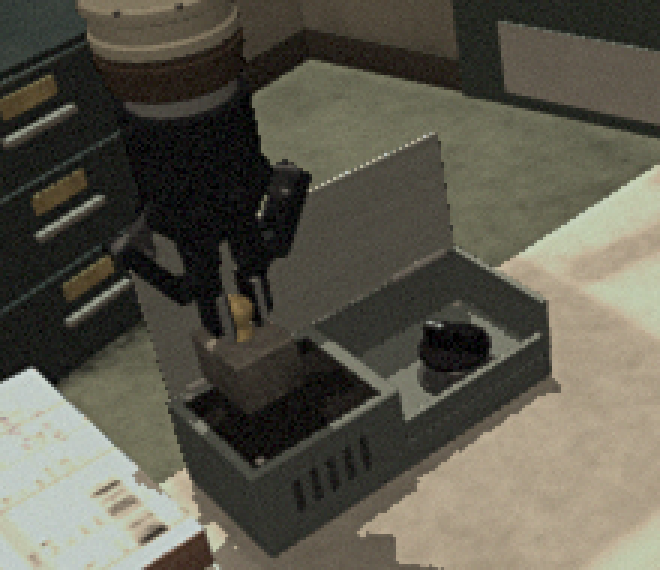

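Call:
drive_tool(plan=[{"dx":0.001,"dy":0,"roll":0,"dz":0.001,"hand":0.01},{"dx":0.002,"dy":0,"roll":0,"dz":0.002,"hand":0.01},{"dx":0.003,"dy":0,"roll":0,"dz":0.003,"hand":0.01},{"dx":0.003,"dy":0,"roll":0,"dz":0.003,"hand":0.01}])

```text
time: 11.2
ee_pos: [0.4859, 0.3233, 0.2959]
tcp_rot: [-180.0, -0.0, 177.8]
wrist_force: [-2.2, 0.5, -6.3]
opening: 0.0166
```

Run:
```python
from h import *
from workcell import bot
o,c,b=look(bot);tilt(b,o["ee_pos"][2]-.217)
```

```text
{'time': 11.2, 'wrist_force': array([-2.1862,  0.4705, -6.3042]), 'torque': array([ 0.0721,  0.3744, -0.0382]), 'opening': 0.016557623437331956} [0.017  0.075  0.2959]
flap theta 1.523 base x mm 1.6 1618
front face n 210 tilt rad 0.015 x at mid -10.2
top n 341 slopes [ 0.039 -0.01 ] x [-10.5896  51.7093] y [ 53.2663 108.0161] z 0.117730765494538
```

Call:
drive_tool(plan=[{"dx":0.0005,"dy":0,"roll":0,"dz":0.001,"hand":0.01},{"dx":0.001,"dy":0,"roll":0,"dz":0.002,"hand":0.01},{"dx":0.001,"dy":0,"roll":0,"dz":0.003,"hand":0.01},{"dx":0.001,"dy":0,"roll":0,"dz":0.0035,"hand":0.01},{"dx":0.001,"dy":0,"roll":0,"dz":0.0035,"hand":0.01}])

```text
time: 11.67
ee_pos: [0.4848, 0.3235, 0.2937]
tcp_rot: [179.9, 0.0, 177.8]
wrist_force: [-4.8, -0.4, 0.6]
opening: 0.0166
```

Run:
```python
from h import *
from workcell import bot
o,c,b=look(bot);tilt(b,o["ee_pos"][2]-.217)
```

```text
{'time': 11.6667, 'wrist_force': array([-4.8155, -0.3776,  0.623 ]), 'torque': array([-0.1083,  1.0604, -0.0967]), 'opening': 0.01660504326506036} [0.016  0.0751 0.2937]
flap theta 1.498 base x mm 1.7 1586
front face n 199 tilt rad -0.013 x at mid -10.8
top n 348 slopes [ 0.037 -0.01 ] x [-12.2321  50.9355] y [ 52.9456 108.6548] z 0.11571802116292552
```

Call:
drive_tool(plan=[{"dx":0,"dy":0,"roll":0,"dz":0,"hand":0.025},{"dx":0,"dy":0,"roll":0,"dz":0,"hand":0.04},{"dx":0,"dy":0,"roll":0,"dz":0,"hand":0.05},{"dx":0,"dy":0,"roll":0,"dz":0,"hand":0.05},{"dx":0,"dy":0,"roll":0,"dz":0,"hand":0.05},{"dx":0,"dy":0,"roll":0,"dz":-0.003,"hand":0.05},{"dx":0,"dy":0,"roll":0,"dz":-0.003,"hand":0.05}])

```text
time: 12.3
ee_pos: [0.4851, 0.3234, 0.2963]
tcp_rot: [180.0, 0.0, 177.8]
wrist_force: [-0.4, -0.4, 0.4]
opening: 0.0501
```

Run:
```python
from h import *
from workcell import bot
o,c,b=look(bot,"pics/c6.png");tilt(b,.074)
```

```text
{'time': 12.3, 'wrist_force': array([-0.4068, -0.4077,  0.4163]), 'torque': array([-0.0178,  0.0245,  0.0005]), 'opening': 0.05010911199902673} [0.0163 0.0751 0.2963]
flap theta 1.492 base x mm 1.6 1529
front face n 201 tilt rad -0.005 x at mid -11.3
top n 411 slopes [ 0.019 -0.02 ] x [-12.6803  50.9614] y [ 42.7149 106.9098] z 0.11532622843140779
```

View pics/c6.png

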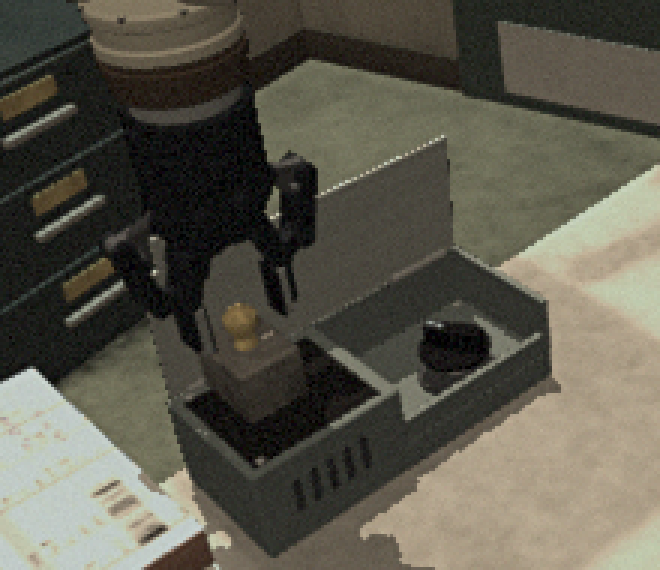

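The weight stands upright on the deck, the flap rests on it at 1.49 rad, and the open fingers carry no load. I retreat straight back.

Call:
drive_tool(plan=[{"dx":0.015,"dy":0,"roll":0,"dz":0,"hand":0.05},{"dx":0.035,"dy":0,"roll":0,"dz":0,"hand":0.05},{"dx":0.06,"dy":0,"roll":0,"dz":0,"hand":0.05},{"dx":0.085,"dy":0,"roll":0,"dz":0,"hand":0.05},{"dx":0.1,"dy":0,"roll":0,"dz":-0.03,"hand":0.03},{"dx":0.1,"dy":0,"roll":0,"dz":-0.05,"hand":0.03},{"dx":0.1,"dy":0,"roll":0,"dz":-0.05,"hand":0.03},{"dx":0.1,"dy":0,"roll":0,"dz":-0.05,"hand":0.03}])

```text
time: 13.02
ee_pos: [0.3851, 0.3275, 0.347]
tcp_rot: [179.9, 0.1, 177.8]
wrist_force: [-0.2, 0.4, 0.2]
opening: 0.0303
```

Run:
```python
from h import *
from workcell import bot
o,c,b=look(bot);tilt(b,.074)
d=bot.camera("top");np.savez("pics/top7.npz",**d);np.savez("pics/scene7.npz",**c)
for n,e in(("scene",c),("top",d)):
    b=tobox(cloud(e));near=(abs(b[...,0]+.022)<.04)&(abs(b[...,1]+.06)<.045)
    zz=b[near&(b[...,2]>.03)][:,2];print(n,"z hist",np.histogram(zz,bins=np.arange(.028,.085,.003)))
    for lo,hi in((.042,.055),(.0575,.075)):
        s=b[near&(b[...,2]>lo)&(b[...,2]<hi)]
        if len(s)>8:
            r=cv2.minAreaRect((s[:,:2]*1000).astype(np.float32));print(n,lo,len(s),np.median(s,0),[np.round(v,1) for v in r])
def crop(e,h):
    u=proj(e,[[.443,.19,h]])[0].astype(int);return cv2.resize(e["frame"][u[1]-30:u[1]+30,u[0]-34:u[0]+34,::-1],(400,353),interpolation=cv2.INTER_CUBIC)
cv2.imwrite("pics/c7.png",np.clip(np.hstack([crop(c,.05),crop(d,.05)])*1.8,0,255).astype(np.uint8))
```

```text
{'time': 13.0167, 'wrist_force': array([-0.2017,  0.3795,  0.1784]), 'torque': array([ 0.0065, -0.02  , -0.0311]), 'opening': 0.03029605581572761} [-0.0838  0.0753  0.347 ]
flap theta 1.489 base x mm 1.7 761
front face n 205 tilt rad -0.006 x at mid -11.2
top n 377 slopes [ 0.028 -0.047] x [-12.3438  50.766 ] y [ 60.6407 107.1515] z 0.1153430867210778
scene z hist (array([ 44,  88,  37,  27,  37,  74,  26,  23, 145,  27,  25,  18,  22,
        64,  14,   0,   0,   0,   0]), array([0.028, 0.031, 0.034, 0.037, 0.04 , 0.043, 0.046, 0.049, 0.052,
       0.055, 0.058, 0.061, 0.064, 0.067, 0.07 , 0.073, 0.076, 0.079,
       0.082, 0.085]))
scene 0.042 279 [-0.0427 -0.0524  0.0522] [array([-26.8, -60.5]), array([88.5, 57.3]), np.float64(89.5)]
scene 0.0575 148 [-0.0246 -0.0594  0.0673] [array([-22. , -60.4]), array([43.9, 13.8]), np.float64(29.9)]
top z hist (array([12, 19,  9,  6, 22, 35, 23, 81, 97, 22,  6,  6, 20, 35, 10,  2,  0,
        0,  0]), array([0.028, 0.031, 0.034, 0.037, 0.04 , 0.043, 0.046, 0.049, 0.052,
       0.055, 0.058, 0.061, 0.064, 0.067, 0.07 , 0.073, 0.076, 0.079,
       0.082, 0.085]))
top 0.042 246 [-0.0311 -0.0608  0.0512] [array([-26.2, -59.5]), array([58.8, 89.8]), np.float64(1.2)]
top 0.0575 79 [-0.0231 -0.0598  0.0677] [array([-22.7, -56.6]), array([45.8, 17.4]), np.float64(24.7)]
```

View pics/c7.png

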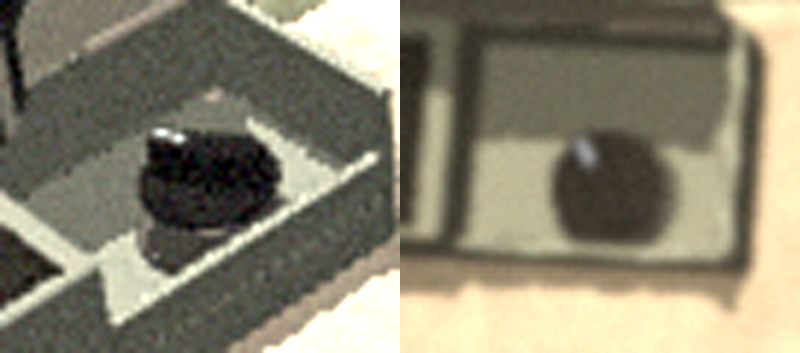

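Both views show the bar's top at z about 0.068 (cap roughly 6 mm up its shaft), centred at box (-22,-60), turned about 26–30°, as described. The flap is stable at 1.49. I move above the knob, lined up with the bar.

Call:
drive_tool(plan=[{"dx":-0.005,"dy":-0.03,"roll":-0.1,"dz":0,"hand":0.02},{"dx":-0.02,"dy":-0.065,"roll":-0.2,"dz":0,"hand":0.02},{"dx":-0.04,"dy":-0.1,"roll":-0.3,"dz":0,"hand":0.02},{"dx":-0.055,"dy":-0.125,"roll":-0.4,"dz":0.01,"hand":0.02},{"dx":-0.0618,"dy":-0.1353,"roll":-0.45,"dz":0.03,"hand":0.02},{"dx":-0.0618,"dy":-0.1353,"roll":-0.45,"dz":0.06,"hand":0.02},{"dx":-0.0618,"dy":-0.1353,"roll":-0.45,"dz":0.077,"hand":0.02},{"dx":-0.0618,"dy":-0.1353,"roll":-0.45,"dz":0.077,"hand":0.02},{"dx":-0.0618,"dy":-0.1353,"roll":-0.45,"dz":0.077,"hand":0.02}], force=20)

```text
time: 13.87
ee_pos: [0.4414, 0.1893, 0.2675]
tcp_rot: [180.0, -0.2, -156.5]
wrist_force: [-0.0, 0.7, 1.4]
opening: 0.0202
```

Run:
```python
from h import *
from workcell import bot
o,c,b=look(bot,"pics/c8.png");print(o["tcp_rot"],o["q"])
```

```text
{'time': 13.8667, 'wrist_force': array([-0.0428,  0.7147,  1.3529]), 'torque': array([-0.0187, -0.0193,  0.0341]), 'opening': 0.020223286984217548} [-0.0223 -0.0606  0.2675]
flap theta 1.424 base x mm 0.5 1147
[ 179.9981   -0.175  -156.4719] [ 23.2129  -4.9302 -14.9995  80.1058   0.0009  -0.3152]
```

View pics/c8.png

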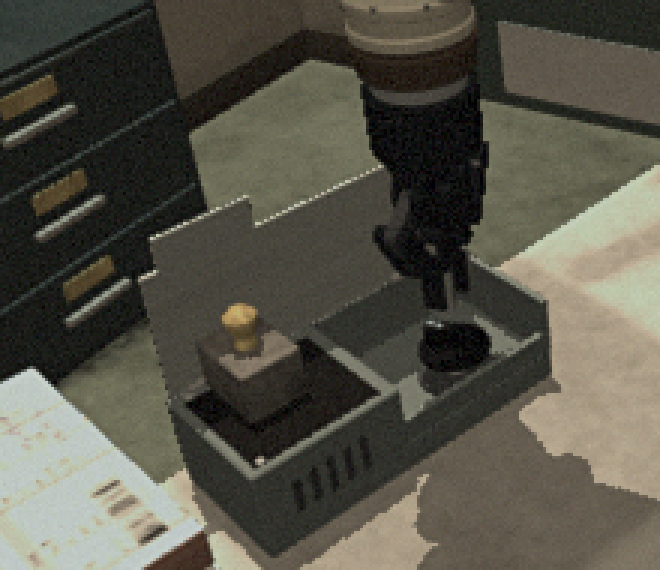

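Call:
drive_tool(plan=[{"dx":0,"dy":0,"roll":0,"dz":0.015,"hand":0.02},{"dx":0,"dy":0,"roll":0,"dz":0.025,"hand":0.02},{"dx":0,"dy":0,"roll":0,"dz":0.033,"hand":0.02},{"dx":0,"dy":0,"roll":0,"dz":0.039,"hand":0.02},{"dx":0,"dy":0,"roll":0,"dz":0.043,"hand":0.02},{"dx":0,"dy":0,"roll":0,"dz":0.045,"hand":0.02},{"dx":0,"dy":0,"roll":0,"dz":0.045,"hand":0.02},{"dx":0,"dy":0,"roll":0,"dz":0.045,"hand":0.02}])

```text
time: 14.58
ee_pos: [0.4417, 0.1897, 0.224]
tcp_rot: [-180.0, 0.0, -156.4]
wrist_force: [0.1, 0.2, 0.7]
opening: 0.0197
```

Call:
drive_tool(plan=[{"dx":0,"dy":0,"roll":0,"dz":0,"hand":0.016},{"dx":0,"dy":0,"roll":0,"dz":0,"hand":0.01},{"dx":0,"dy":0,"roll":0,"dz":0,"hand":0.01},{"dx":0,"dy":0,"roll":0,"dz":0,"hand":0.01},{"dx":0,"dy":0,"roll":0,"dz":0,"hand":0.01}])

```text
time: 15.0
ee_pos: [0.4417, 0.1896, 0.2239]
tcp_rot: [-180.0, 0.0, -156.4]
wrist_force: [0.7, -2.3, 1.1]
opening: 0.0114
```

Call:
drive_tool(plan=[{"dx":0,"dy":0,"roll":0,"dz":0.002,"hand":0.01},{"dx":0,"dy":0,"roll":0,"dz":0.004,"hand":0.01},{"dx":0,"dy":0,"roll":0,"dz":0.004,"hand":0.01},{"dx":0,"dy":0,"roll":0,"dz":0.004,"hand":0.01}])

```text
time: 15.33
ee_pos: [0.4417, 0.1896, 0.2199]
tcp_rot: [-180.0, 0.0, -156.4]
wrist_force: [0.4, -3.4, 5.0]
opening: 0.0113
```

Call:
drive_tool(plan=[{"dx":0,"dy":0,"roll":0,"dz":0.001,"hand":0.01},{"dx":0,"dy":0,"roll":0,"dz":0.002,"hand":0.01},{"dx":0,"dy":0,"roll":0,"dz":0.002,"hand":0.01},{"dx":0,"dy":0,"roll":0,"dz":0.002,"hand":0.01}])

```text
time: 15.67
ee_pos: [0.4417, 0.1896, 0.2184]
tcp_rot: [-180.0, 0.0, -156.4]
wrist_force: [-1.7, -3.7, 8.8]
opening: 0.0112
```

Call:
drive_tool(plan=[{"dx":0,"dy":0,"roll":0,"dz":0.001,"hand":0.01},{"dx":0,"dy":0,"roll":0,"dz":0.002,"hand":0.01},{"dx":0,"dy":0,"roll":0,"dz":0.003,"hand":0.01},{"dx":0,"dy":0,"roll":0,"dz":0.0035,"hand":0.01},{"dx":0,"dy":0,"roll":0,"dz":0.0035,"hand":0.01},{"dx":0,"dy":0,"roll":0,"dz":0.0035,"hand":0.01},{"dx":0,"dy":0,"roll":0,"dz":0.0035,"hand":0.01}])

```text
time: 16.25
ee_pos: [0.4417, 0.1896, 0.2158]
tcp_rot: [-180.0, 0.1, -156.4]
wrist_force: [-5.0, -5.1, 16.4]
opening: 0.0112
```

Call:
drive_tool(plan=[{"dx":0,"dy":0,"roll":0.04,"dz":0.0002,"hand":0.01},{"dx":0,"dy":0,"roll":0.1,"dz":0.0002,"hand":0.01},{"dx":0,"dy":0,"roll":0.16,"dz":0.0002,"hand":0.01},{"dx":0,"dy":0,"roll":0.22,"dz":0.0002,"hand":0.01},{"dx":0,"dy":0,"roll":0.25,"dz":0.0002,"hand":0.01},{"dx":0,"dy":0,"roll":0.25,"dz":0.0002,"hand":0.01}])

```text
time: 16.75
ee_pos: [0.4417, 0.1897, 0.2156]
tcp_rot: [180.0, 0.1, -170.9]
wrist_force: [-4.9, -4.4, 16.6]
opening: 0.0115
```

Run:
```python
from h import *
from workcell import bot
o=bot.get_obs();np.set_printoptions(precision=4,suppress=True);print(o["wrist_force"],o["torque"],o["ee_pos"],o["tcp_rot"])
```

```text
[-4.8755 -4.406  16.5738] [-0.9417  1.1257  0.0044] [0.4417 0.1897 0.2156] [ 179.9867    0.0815 -170.8856]
```

Call:
drive_tool(plan=[{"dx":0,"dy":0,"roll":0.05,"dz":0,"hand":0.01},{"dx":0,"dy":0,"roll":0.11,"dz":0,"hand":0.01},{"dx":0,"dy":0,"roll":0.17,"dz":0,"hand":0.01},{"dx":0,"dy":0,"roll":0.23,"dz":0,"hand":0.01},{"dx":0,"dy":0,"roll":0.29,"dz":0,"hand":0.01},{"dx":0,"dy":0,"roll":0.35,"dz":0,"hand":0.01},{"dx":0,"dy":0,"roll":0.41,"dz":0,"hand":0.01},{"dx":0,"dy":0,"roll":0.47,"dz":0,"hand":0.01},{"dx":0,"dy":0,"roll":0.53,"dz":0,"hand":0.01},{"dx":0,"dy":0,"roll":0.59,"dz":0,"hand":0.01},{"dx":0,"dy":0,"roll":0.64,"dz":0,"hand":0.01},{"dx":0,"dy":0,"roll":0.64,"dz":0,"hand":0.01},{"dx":0,"dy":0,"roll":0.64,"dz":0,"hand":0.01}])

```text
time: 17.83
ee_pos: [0.4417, 0.1898, 0.2157]
tcp_rot: [179.9, 0.0, 152.6]
wrist_force: [-4.4, -2.0, 16.3]
opening: 0.0117
```

Run:
```python
from h import *
from workcell import bot
o=bot.get_obs();np.set_printoptions(precision=4,suppress=True);print(o["wrist_force"],o["torque"],o["ee_pos"],o["tcp_rot"],o["opening"])
```

```text
[-4.4213 -2.0495 16.2582] [-0.6178  1.0574 -0.0632] [0.4417 0.1898 0.2157] [179.9005   0.0484 152.5531] 0.011658563523509455
```

Call:
drive_tool(plan=[{"dx":0,"dy":0,"roll":0.02,"dz":0,"hand":0.01},{"dx":0,"dy":0,"roll":0.04,"dz":0,"hand":0.01},{"dx":0,"dy":0,"roll":0.04,"dz":0,"hand":0.01}])

```text
time: 18.08
ee_pos: [0.4417, 0.1898, 0.2157]
tcp_rot: [179.9, 0.0, 150.2]
wrist_force: [-5.1, -2.6, 16.7]
opening: 0.0116
```

Run:
```python
from h import *
from workcell import bot
o=bot.get_obs();np.set_printoptions(precision=4,suppress=True);print(o["wrist_force"],o["torque"],o["ee_pos"],o["tcp_rot"],o["opening"])
```

```text
[-5.1319 -2.6344 16.685 ] [-0.6532  1.0506 -0.0305] [0.4417 0.1898 0.2157] [179.8966   0.0461 150.2132] 0.011623441878241447
```

Call:
drive_tool(plan=[{"dx":0,"dy":0,"roll":0.04,"dz":-0.002,"hand":0.01},{"dx":0,"dy":0,"roll":0,"dz":-0.004,"hand":0.01},{"dx":0,"dy":0,"roll":0,"dz":-0.006,"hand":0.01},{"dx":0,"dy":0,"roll":0,"dz":-0.008,"hand":0.01},{"dx":0,"dy":0,"roll":0,"dz":-0.008,"hand":0.01},{"dx":0,"dy":0,"roll":0,"dz":-0.008,"hand":0.02},{"dx":0,"dy":0,"roll":0,"dz":-0.008,"hand":0.024},{"dx":0,"dy":0,"roll":0,"dz":-0.008,"hand":0.024},{"dx":0,"dy":0,"roll":0,"dz":-0.008,"hand":0.024},{"dx":0,"dy":0,"roll":0,"dz":-0.02,"hand":0.024},{"dx":0,"dy":0,"roll":0,"dz":-0.045,"hand":0.024},{"dx":0,"dy":0,"roll":0,"dz":-0.08,"hand":0.024},{"dx":0,"dy":0,"roll":0,"dz":-0.11,"hand":0.024},{"dx":0,"dy":0,"roll":0,"dz":-0.11,"hand":0.024}])

```text
time: 19.25
ee_pos: [0.4422, 0.1899, 0.331]
tcp_rot: [179.6, 0.3, 150.3]
wrist_force: [0.9, 0.4, 0.6]
opening: 0.0238
```

Call:
drive_tool(plan=[{"dx":0.03,"dy":-0.015,"roll":0,"dz":0,"hand":0.024},{"dx":0.06,"dy":-0.03,"roll":0,"dz":-0.01,"hand":0.024},{"dx":0.09,"dy":-0.045,"roll":0,"dz":-0.02,"hand":0.024},{"dx":0.11,"dy":-0.055,"roll":0,"dz":-0.02,"hand":0.024},{"dx":0.11,"dy":-0.055,"roll":0,"dz":-0.02,"hand":0.024},{"dx":0.11,"dy":-0.055,"roll":0,"dz":-0.02,"hand":0.024},{"dx":0.11,"dy":-0.055,"roll":0,"dz":-0.02,"hand":0.024}])

```text
time: 19.83
ee_pos: [0.319, 0.1965, 0.3445]
tcp_rot: [179.9, 0.0, 150.3]
wrist_force: [0.6, 0.2, 0.2]
opening: 0.024
```

Run:
```python
from h import *
from workcell import bot
o,c,b=look(bot,"pics/c9.png");tilt(b,.074)
for n,e in(("scene",c),("top",bot.camera("top"))):
    b=tobox(cloud(e));near=(abs(b[...,0]+.022)<.03)&(abs(b[...,1]+.06)<.035)
    s=b[near&(b[...,2]>.0565)&(b[...,2]<.075)]
    r=cv2.minAreaRect((s[:,:2]*1000).astype(np.float32)) if len(s)>8 else 0;print(n,len(s),r,np.percentile(s[:,2],[50,90]) if len(s) else 0)
    w=cloud(e)
    for nm,xy,z0,z1 in(("stamp",(.4426,-.264),.06,.075),("tape",(.495,-.387),.012,.03),("spool",(.5216,-.1775),.035,.05)):
        k=(np.linalg.norm(w[...,:2]-xy,axis=-1)<.06)&(w[...,2]>z0)&(w[...,2]<z1);print(nm,np.median(w[k],0) if k.any() else None)
```

```text
{'time': 19.8333, 'wrist_force': array([0.6129, 0.2415, 0.152 ]), 'torque': array([ 0.0116, -0.032 ,  0.0024]), 'opening': 0.02400920251983088} [-0.1448 -0.0581  0.3445]
flap theta 1.49 base x mm 1.8 1634
front face n 204 tilt rad 0.002 x at mid -11.2
top n 473 slopes [ 0.017 -0.015] x [-12.302   50.1026] y [ 42.0632 106.5904] z 0.11537659131662495
scene 89 ((-22.414426803588867, -60.204368591308594), (11.924813270568848, 46.259796142578125), 62.34904098510742) [0.0648 0.0663]
stamp [ 0.4436 -0.263   0.0646]
tape [ 0.4943 -0.3846  0.021 ]
spool [ 0.5212 -0.177   0.0428]
top 76 ((-23.052087783813477, -59.4298095703125), (12.34255599975586, 43.29475784301758), 63.37781524658203) [0.064  0.0664]
stamp [ 0.4434 -0.2657  0.0652]
tape [ 0.4949 -0.3867  0.02  ]
spool [ 0.5214 -0.1776  0.0419]
```

View pics/c9.png

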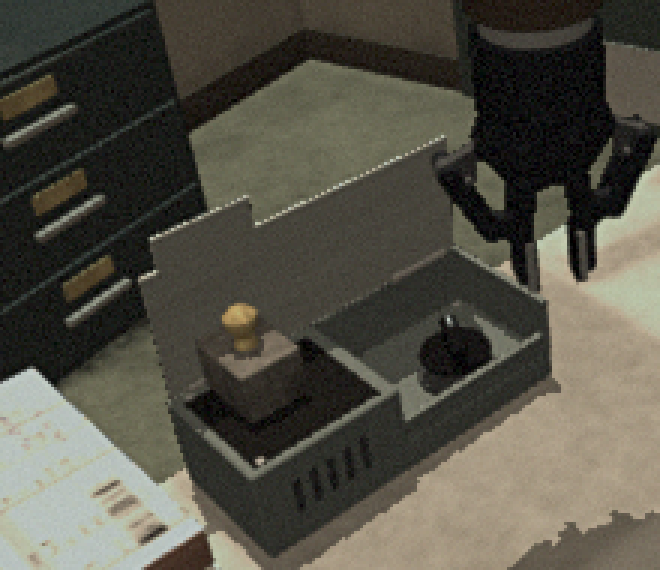

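```bash
python3 -c "
from workcell import bot
print(bot.job_done())"
```

```text
the job is handed in; nothing more can be done
None
```

The job is done and handed in at about 20 s of robot time.

I lifted the flap by its tab with the large grey weight. I stood the weight on the deck in front of the hinge, then pushed the knob to 16–17 N (about 4.5 mm), turned it clockwise and let it spring up.

**Last checks that passed:**
- **Flap:** propped at 1.49 rad, the same before and after the knob work.
- **Weight:** upright, with its tilt within 0.01 rad.
- **Knob:** the bar lies about 27.5° clockwise of the box's x axis, so the knob is at about 0.93 rad, in its other notch. It is up: the bar's top is at z of about 0.065.
- **Stamp, tape and spool:** within 3 mm of where they started, which is about the measuring error.
- **Gripper:** clear of everything, with no load.

**What did not go cleanly:**
- **Flap at its rear stop:** while I lowered the weight, the flap briefly reached its rear stop (1.90 rad) at about 6 N wrist force, well under the 20 N limit.
- **Weight tilted in the grip:** it tilted about 0.065 rad there and levelled again as it was set down.
- **Knob stop not felt:** I turned to about 0.93 rad without feeling the 0.96 stop. The first release row added 0.04 rad and the next took it back, inside the notch's play.
- **Hinge position:** the scene camera puts the hinge line about 1.7 mm farther back than my box estimate, within its calibration error.

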